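# Shut the trinket tin and turn its catch across the flap

## Task

The flap of the tin trinket box has been left open. Push the flap down with a fingertip until it is fully shut, and only then push the catch round by its upright post with one finger until its arm lies across the flap, square to the flap's free edge. Work gently: do not pinch, lift or shove the tin, and leave the bowl, the spray bottle and the glasses where they are.

Things in the scene. Friction and masses are not known exactly. Their poses are not given: they have to be found in the camera images.
- tin_box: The plain metal trinket box, 150 (its x) x 170 (its y) mm and 74 mm high when shut, about 1 kg, standing loose on the surface. Origin: centre of its underside, z up. A fixed ledge 49 mm deep, its top 74 mm up, runs along its -x side and carries the catch; the rest of the top is the flap, hinged along the +x side, which stands roughly towards the robot (turned up to 30 degrees either way).
- flap (a joint): Opening angle of the flap in rad: 0 is shut (top level with the ledge), grows as the free edge rises, 1.4 fully open. The hinge is stiff enough that the flap stays where it is left; about 1 N at the free edge moves it down. The flap is a 98 mm (hinge to free edge) x 168 mm plate, 4 mm thick.
- flap_hinge (a point): Fixed point on the tin, on its middle line above the hinge edge: box frame (73, 0, 74) mm, level with the shut flap's top. The hinge axis runs 4 mm below it along the box's y.
- flap_edge (a point): Middle of the flap's free edge, on its upper face; moves with the flap, and when shut lies at (-25, 0, 74) mm in the box frame. Its x axis points from the free edge to the hinge, z out of the flap's upper face.
- catch (a joint): Angle of the catch in rad about its upright pivot, counted anticlockwise seen from above: 0 when the arm points along the box's +x, straight across the flap and square to its free edge; +1.57 when it lies along the ledge towards the box's +y. It starts on the ledge between 1.25 and 1.85. It turns from -2 to 2 with no stop or click at 0 and stays where it is left; about 1 N at the post turns it.
- catch_pivot (a point): Pivot of the catch, on top of its 18 mm disc, 9 mm above the ledge: box frame (-50, 0, 83) mm.
- catch_post (a point): Centre of the top of the upright round post at the end of the catch's arm: the post is 12 mm across, 52 mm from the pivot, and its top is 37 mm above the ledge (111 mm above the surface). The arm under it is a flat bar 12 mm wide from 5 to 9 mm above the ledge, so it passes over the shut flap. Moves with the catch; its x axis points outward along the arm.
- bowl: Bystander: brown ceramic bowl, 130 mm across, 55 mm high, origin at the centre of its underside.
- spray_bottle: Bystander: white plastic spray bottle with a press button on top, 54 mm across, 148 mm high, origin at the centre of its underside.
- glasses: Bystander: pair of folded reading glasses standing on the rims, about 136 mm long (its y), 25 mm deep, 41 mm high, beyond the tin; origin at the underside, mid-length.
Mind the look-alikes: they are no part of the job. Of the things like the tin_box, leave any that is brown, turquoise or yellow; of the rest the larger one is meant.

How it is judged:
By the outcome, as a careful person would: the job done as asked, in the order asked, and still so for the second after the job is handed in, with the robot touching nothing.
It also fails if it takes over 56 s, if anything falls off the work surface, if the arm or the gripper's body presses on something with over 40 N, if the wrist force passes 120 N, or if a joint passes its speed limit or range.

## Robot

A 7-joint arm with a two-finger parallel gripper is mounted at the origin on the work surface. World frame = base frame: x ahead of the robot, y to its left, z up, the work surface at z = 0. Lengths are in mm, angles in rad, forces in N, time in s.
With the tool pointing down it reaches from about 425 to 1025 mm from the base axis. Payload 9.4 kg.
Tool frame: the origin (TCP) lies midway between the tips of the shut fingers; the grasp point (between the pads) lies manip.grip_depth behind it (manip.grip_depth is the distance from the TCP to the grasp point, in mm); z points along the fingers, y is the direction in which the jaws open and shut (so a half turn about z gives the same grasp; the last joint's range is limited). The gripper opens to 85 mm and grips with 20 to 120 N. Pads are 22 mm wide; open, the fingers measure 114 mm over their backs; the gripper's body (76 mm by 85 mm) begins 54 mm behind the grasp point. The pads swing forward as they close: fully open they stand 13 mm farther back than shut.
Start: joints at [-1.26, 0.599, -0.003, 1.599, 0.002, 0.943, -0.08], TCP at [274.166, 671.161, 208.875] pointing down, gripper open.
Joint ranges: [-2.57, 2.57], [-0.35, 1.97], [-1.29, 1.29], [0.11, 2.56], [-1.05, 4.19], [0.11, 1.86], [-2.63, 2.63]. Speed limits (rad/s): [2.22, 2.22, 3.01, 3.01, 3.14, 3.14, 3.14].

## Interface

Orientations are given as [roll, pitch, yaw] about the fixed x, y, z axes, in that order (R = Rz(yaw) Ry(pitch) Rx(roll)).
In Python, from rig import telemetry, optics, manip, spotter gives the robot as it stands. The module is installed in compiled form; this text tells all that it offers.
- The arm moves only by the tool drive_tool, never from a script. Its argument "plan" is a list that holds one entry, the list of rows, each a list of 5 numbers: the opening, from -1 (shut) to 1 (fully open), then the shift along the tool's x, y, z each as a share of 500 mm, from -1 to 1, then the turn about the tool's z as a share of pi/2 rad, from -1 to 1. In form: [[[jaw, dx, dy, dz, yaw], ...]]. A call has 1 to 20 rows; each row shifts and turns the commanded pose from where the row before left it, along the tool's axes as they then stand; what a row does not reach is not made up. A row lasts 1/8 s, in which the tool goes at most 62.5 mm and 10.7 degrees, less where a joint would pass 70% of its speed; a pose out of reach is approached as far as the arm can. A call with a number of a shift or a turn outside -1 to 1 is refused whole. A call with a gripper value outside its range is refused whole. The fingers move at their own pace and stop on an object; "squeeze" is the grip in N (left out, the last holds). Time passes only in rows, so rows that do not move let the fingers close. It gives the time, the measured TCP pose, the force and the opening at its end, in the units of the state.
- telemetry.read_state(): the state, without advancing time (a new reading comes with each control period).
- optics.camera(name): name is "scene" or "top"; returns a dict with "img" (384x512x3 uint8, blue, green, red), "z_map" (384x512 float32, mm along the optical axis (not along the pixel's ray), 0 where there is no reading), "fov_y" (degrees; the focal length in pixels is half the picture's height over the tangent of half this angle, whatever the lens; pixels are square), "cx", "cy" (the principal point, pixels), "dist_coeffs" ([k1, k2, p1, p2, k3] as OpenCV has them; the pictures are not rectified), "rvec" (rotation vector, rad) and "tvec" (3), from world to camera coordinates, as OpenCV has them. Camera axes: x right, y down, z forward; pixel columns grow to the right and rows downward; lengths in mm; the calibration is good to about 2 mm. A picture is of the moment at which its call begins.
- manip.close_job(): hands the job in, once; it reports no verdict.
Trained networks look in a picture, given as the dict that the camera call returned (one of the last four; its "shot" number tells which), for a name from the list of things; names that differ only in an ending like _2 or _b are one class to them, and where a whole thing is asked for, a point or a joint stands for the part that bears it (a point fixed in the world has none). Each returns a list of dicts, best first, with "p" (0 to 1); they miss things now and then, are a little off and sometimes report something else, mostly with a low value. They report only what shows in the picture. A call takes as long as a camera call. They do not tell look-alikes from the thing itself.
- spotter.outline_of(picture, label): "pixels" (384x512 bool, what is visible of it) and "at" ([column, row] in pixels, amid what is visible of it).
The state is a dict: "t": time; "qpos": joint angles; "dq": joint speeds; "joint_torque": joint torques, N m; "ee_pos": TCP position; "eef_rot": TCP orientation; "ft_force": force on the tool from outside, world axes, zero at the start; "wrist_torque": the same for the moment, N m; "finger_gap": opening from 0.0 (shut) to 1.0 (fully open).
Only numpy, scipy, OpenCV 4.12 (cv2) and the standard library are available. Lean on these libraries where they do the work, as an engineer would, in place of code of your own. Each camera call takes 0.05 s, during which the arm holds its last target.

## Working session

There is one attempt and no reset: what is moved stays moved. The work goes in short steps, Python scripts to look and compute and a tool call to move; the robot and the scene stay as the last step left them, time stands still between calls to the robot, and variables do not carry over. Pictures are saved under pics/ and viewed, and the job is handed in when it is done.

Besides the shell and the picture viewer there is one more tool, called after "Call:" as name(argument=value, ...) on one line, values as JSON. drive_tool: Moves the arm, as the interface text tells. Its arguments: {"type":"object","properties":{"plan":{"type":"array","items":{"type":"array","items":{"type":"array","items":{"type":"number","minimum":-1,"maximum":1}}}},"squeeze":{"type":"number"}},"required":["plan"]}

```bash
mkdir -p pics
cat > h.py <<'E'
import numpy as np, cv2
from rig import telemetry, optics, manip, spotter
def K(p):
    h,w=p["img"].shape[:2]; f=h/2/np.tan(np.radians(p["fov_y"])/2)
    return np.array([[f,0,p["cx"]],[0,f,p["cy"]],[0,0,1]])
def world(p,uv,z=None):
    uv=np.asarray(uv,float).reshape(-1,2)
    n=cv2.undistortPoints(uv.reshape(-1,1,2),K(p),np.array(p["dist_coeffs"],float)).reshape(-1,2)
    if z is None: z=p["z_map"][np.round(uv[:,1]).astype(int),np.round(uv[:,0]).astype(int)]
    c=np.c_[n,np.ones(len(n))]*np.reshape(z,(-1,1))
    R=cv2.Rodrigues(np.array(p["rvec"],float))[0]
    return (c-np.array(p["tvec"],float).reshape(1,3))@R
def proj(p,P):
    return cv2.projectPoints(np.asarray(P,float).reshape(-1,1,3),np.array(p["rvec"],float),np.array(p["tvec"],float),K(p),np.array(p["dist_coeffs"],float))[0].reshape(-1,2)
def cloud(p,mask=None):
    m=p["z_map"]>0
    if mask is not None: m&=mask
    v,u=np.nonzero(m)
    return world(p,np.c_[u,v]), np.c_[u,v]
E
python3 - <<'E'
from h import *
s=telemetry.read_state();print({k:np.round(v,3) for k,v in s.items()}, manip.grip_depth)
for n in("scene","top"):
    p=optics.camera(n); cv2.imwrite(f"pics/{n}0.png",p["img"])
    R=cv2.Rodrigues(np.array(p["rvec"],float))[0]; print(n,-R.T@np.array(p["tvec"]),R[2])
    for l in("tin_box","flap","catch","bowl","spray_bottle","glasses"):
        for d in spotter.outline_of(p,l):
            m=d["pixels"].astype(bool); c,_=cloud(p,m)
            print(n,l,round(d["p"],2),np.round(d["at"]),m.sum(),np.round(np.median(c,0)) if len(c) else None)
E
```

```text
{'t': np.float64(0.0), 'qpos': array([-1.26 ,  0.6  , -0.003,  1.6  ,  0.002,  0.943, -0.08 ]), 'dq': array([ 0.001, -0.   ,  0.001, -0.001,  0.001,  0.001, -0.002]), 'joint_torque': array([-1.0000e-03, -7.7647e+01,  1.5640e+00, -2.5801e+01,  1.2000e-02,
        9.0000e-03,  0.0000e+00]), 'ee_pos': array([273.957, 670.678, 207.997]), 'eef_rot': array([-3.14 ,  0.   ,  2.754]), 'ft_force': array([ 0.32 ,  0.882, -0.639]), 'wrist_torque': array([0.042, 0.04 , 0.037]), 'finger_gap': np.float64(0.997)} 18.700000000000003
scene [1015.16635774 -445.70908141 1045.95668555] [-0.4226477   0.37980377 -0.82287181]
scene tin_box 0.86 [343. 225.] 1825 [753. 144.  55.]
scene tin_box 0.82 [285. 179.] 2863 [525. 130.  73.]
scene tin_box 0.75 [151. 208.] 1762 [ 344. -255.   56.]
scene tin_box 0.71 [235. 228.] 3469 [ 562. -108.   72.]
scene flap 0.96 [152. 201.] 877 [ 334. -231.   57.]
scene flap 0.88 [230. 207.] 890 [520. -92. 106.]
scene flap 0.77 [338. 224.] 832 [748. 139.  55.]
scene flap 0.73 [296. 164.] 1254 [513. 171.  75.]
scene flap 0.7 [271. 111.] 828 [272. 297.  74.]
scene catch 0.64 [278. 
[... 581 characters left out ...]

top tin_box 0.81 [124. 289.] 4371 [267. 321.  74.]
top tin_box 0.72 [198. 206.] 3820 [504. 148.  74.]
top tin_box 0.67 [290. 187.] 3662 [537. -99.  86.]
top flap 0.93 [191. 204.] 2254 [497. 174.  74.]
top flap 0.91 [287. 197.] 2196 [520. -88. 104.]
top flap 0.82 [129. 291.] 2508 [257. 303.  75.]
top flap 0.7 [210. 122.] 1040 [738. 139.  55.]
top flap 0.66 [340. 277.] 1394 [ 330. -230.   57.]
top catch 0.65 [309. 179.] 119 [ 585. -144.   83.]
top catch 0.52 [208. 198.] 151 [517. 127.  83.]
top catch 0.44 [354. 279.] 96 [ 317. -268.   63.]
top bowl 0.77 [378. 182.] 1702 [ 597. -354.   24.]
top spray_bottle 0.87 [127. 167.] 566 [582. 346.  92.]
top glasses 0.61 [279. 113.] 364 [785. -57.  22.]
```

View pics/scene0.png

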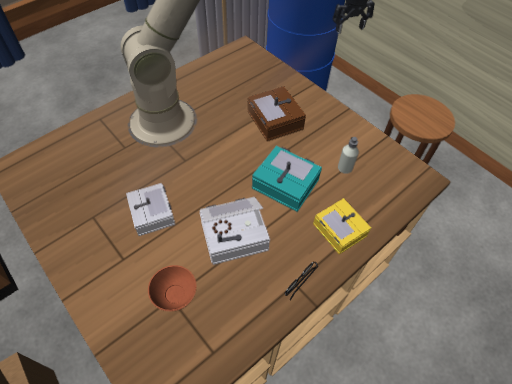

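View pics/top0.png

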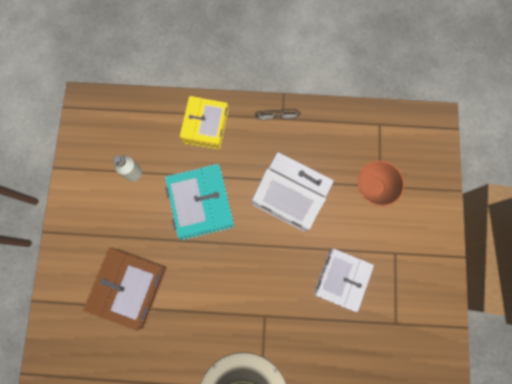

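Run:
```python
import cv2
a=cv2.imread("pics/scene0.png")[150:270,170:300];b=cv2.imread("pics/top0.png")[140:240,240:348]
cv2.imwrite("pics/crop0.png",cv2.hconcat([cv2.resize(a,(390,500),interpolation=2)*1,cv2.resize(b,(400,500))]))
```

```text
(no output)
```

View pics/crop0.png

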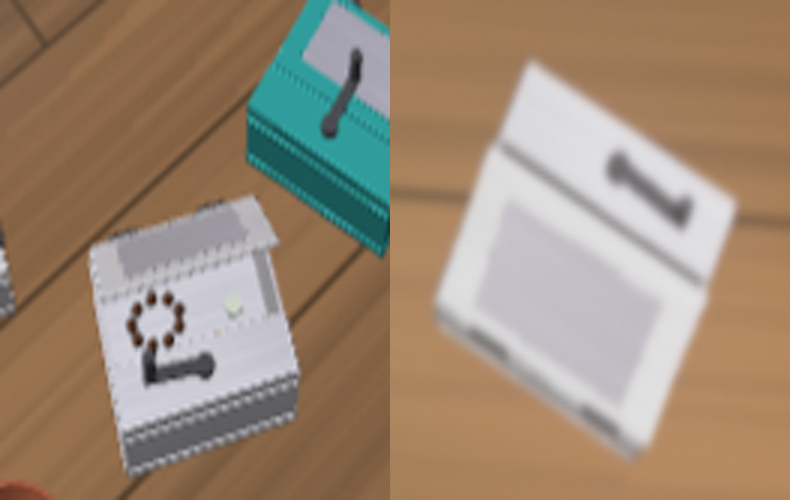

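The picture shows five boxes. In scene pixels: brown (276,112), turquoise (287,178), yellow (343,225), small plain (151,208) and large plain (235,228). Brown, turquoise and yellow are ruled out, and the larger of the two plain ones is at scene (235,228) / top (290,187). The crop confirms that its flap is raised and its catch lies on the far ledge, with the post at the bowl end.

```bash
cat > fit.py <<'E'
from h import *
from scipy.optimize import least_squares
def getcloud(cams=("scene","top"),c=(555,-112),r=140):
    out=[];pics={}
    for n in cams:
        p=optics.camera(n); pics[n]=p
        P,uv=cloud(p); k=(np.hypot(P[:,0]-c[0],P[:,1]-c[1])<r)&(P[:,2]>8)
        out.append(np.c_[P[k],uv[k]])
    return pics,out
E
python3 - <<'E'
from fit import *
pics,out=getcloud()
for n,o in zip(pics,out):
    P=o[:,:3]; 
    d=[d for d in spotter.outline_of(pics[n],"tin_box") if abs(d["at"][0]-(235 if n=="scene" else 290))<25][0]
    print(n,len(P),np.histogram(P[:,2],bins=np.arange(8,200,6)))
    L=P[(P[:,2]>71)&(P[:,2]<77.5)]
    # ledge
    rect=cv2.minAreaRect(L[:,:2].astype(np.float32)); print("74-plane rect",rect,len(L), np.median(L[:,2]))
    C=P[(P[:,2]>79)&(P[:,2]<87)]; 
    H=P[P[:,2]>100]; print(np.round(H[np.argsort(-H[:,2])][:15],0))
np.save("o0.npy",np.array(out,dtype=object),allow_pickle=True)
E
```

```text
scene 2688 (array([158, 124,  57,  64,  62,  64,  55,  48,  96, 101, 455, 529, 156,
        72,  78,  94,  80,  97,  90, 105, 102,   1,   0,   0,   0,   0,
         0,   0,   0,   0,   0]), array([  8,  14,  20,  26,  32,  38,  44,  50,  56,  62,  68,  74,  80,
        86,  92,  98, 104, 110, 116, 122, 128, 134, 140, 146, 152, 158,
       164, 170, 176, 182, 188, 194]))
74-plane rect ((550.60693359375, -101.2930679321289), (170.57247924804688, 155.92311096191406), 66.15487670898438) 828 74.27217274863114
[[ 562.  -98.  137.]
 [ 576.  -63.  134.]
 [ 558.  -99.  134.]
 [ 527. -171.  133.]
 [ 585.  -42.  133.]
 [ 532. -155.  133.]
 [ 561.  -90.  133.]
 [ 555. -107.  132.]
 [ 561.  -94.  132.]
 [ 566.  -83.  132.]
 [ 563.  -81.  131.]
 [ 583.  -47.  131.]
 [ 557.  -94.  131.]
 [ 553. -109.  131.]
 [ 556. -100.  131.]]
top 3746 (array([ 48,  23,  22,  25,  16,  15,  11,  38,  83,  62, 647, 647, 280,
       234, 237, 227, 262, 234, 258, 244, 132,   1,   0,   0,   0,   0,
         0,   0,   0,   0,   0]), array([  8,  14,  20,  26,  32,  38,  44,  50,  56,  62,  68,  74,  80,
        86,  92,  98, 104, 110, 116, 122, 128, 134, 140, 146, 152, 158,
       164, 170, 176, 182, 188, 194]))
74-plane rect ((548.9290771484375, -101.11936950683594), (169.428955078125, 155.26742553710938), 65.614990234375) 1045 73.9873930514042
[[ 571.  -67.  134.]
 [ 554. -103.  134.]
 [ 557.  -96.  133.]
 [ 580.  -41.  133.]
 [ 538. -124.  132.]
 [ 573.  -62.  132.]
 [ 576.  -57.  132.]
 [ 575.  -41.  132.]
 [ 548. -119.  132.]
 [ 583.  -43.  132.]
 [ 545. -122.  132.]
 [ 534. -148.  132.]
 [ 529. -158.  132.]
 [ 518. -176.  132.]
 [ 573.  -59.  132.]]
```

```bash
cat >> fit.py <<'E'
def bd(P,c,h):  # unsigned surface distance to solid box
    q=np.abs(P-c)-h
    return np.abs(np.linalg.norm(np.maximum(q,0),axis=1)+np.minimum(q.max(1),0))
def dist(P,t):
    x,y,w,f,c=t
    cw,sw=np.cos(w),np.sin(w); d=P[:,:2]-[x,y]
    B=np.c_[d[:,0]*cw+d[:,1]*sw,-d[:,0]*sw+d[:,1]*cw,P[:,2]]
    D=[]
    for s in(-1,1):
        D.append(bd(B,[s*75,0,35],[.5,85,35])); D.append(bd(B,[0,s*85,35],[75,.5,35]))
    D.append(bd(B,[-50.5,0,72],[24.5,85,2]))
    # flap: hinge axis at (73,0,70); direction to free edge
    cf,sf=np.cos(f),np.sin(f); r=B-[73,0,70]
    a=-r[:,0]*cf+r[:,2]*sf; n=r[:,0]*sf+r[:,2]*cf
    D.append(bd(np.c_[a,r[:,1],n],[49,0,2],[49,84,2]))
    r=B-[-50,0,74]; cc,sc=np.cos(c),np.sin(c)
    q=np.c_[r[:,0]*cc+r[:,1]*sc,-r[:,0]*sc+r[:,1]*cc,r[:,2]]
    D.append(bd(q,[26,0,7],[26,6,2]))
    def cyl(q,R,z0,z1):
        e=np.c_[np.hypot(q[:,0],q[:,1])-R,np.abs(q[:,2]-(z0+z1)/2)-(z1-z0)/2]
        return np.abs(np.linalg.norm(np.maximum(e,0),axis=1)+np.minimum(e.max(1),0))
    D.append(cyl(q,9,0,9)); D.append(cyl(q-[52,0,0],6,5,37))
    return np.array(D)
def fit(P,t0):
    g=least_squares(lambda t:np.minimum(dist(P,t).min(0),12),t0,loss="soft_l1",f_scale=1.5,x_scale=[5,5,.05,.1,.1],diff_step=1e-4)
    return g.x,g.cost/len(P)
def bestfit(P,t0,fs=(0,.2,.4,.6,.8),cs=(1.3,1.55,1.8)):
    return min((fit(P,[*t0,f,c]) for f in fs for c in cs),key=lambda r:r[1])
def b2w(t,b):
    b=np.asarray(b,float).reshape(-1,3); c,s=np.cos(t[2]),np.sin(t[2])
    return np.c_[t[0]+b[:,0]*c-b[:,1]*s,t[1]+b[:,0]*s+b[:,1]*c,b[:,2]]
def overlay(pics,t,name):
    ims=[]
    for n,p in pics.items():
        im=cv2.resize(p["img"],None,fx=3,fy=3,interpolation=2)
        def line(bs,col):
            q=(proj(p,b2w(t,bs))*3+1).astype(int); cv2.polylines(im,[q.reshape(-1,1,2)],True,col,1)
        line([[-75,-85,74],[-26,-85,74],[-26,85,74],[-75,85,74]],(0,0,255))
        line([[-75,-85,0],[75,-85,0],[75,85,0],[-75,85,0]],(0,200,0))
        e=[73-98*np.cos(t[3])+4*np.sin(t[3]),70+98*np.sin(t[3])+4*np.cos(t[3])]
        line([[73,-84,74],[e[0],-84,e[1]],[e[0],84,e[1]],[73,84,74]],(255,0,0))
        po=[-50+52*np.cos(t[4]),52*np.sin(t[4])]
        line([[-50,0,83],[*po,83],[*po,111]],(0,255,255))
        c=(proj(p,b2w(t,[0,0,74]))[0]*3).astype(int)
        ims.append(im[c[1]-190:c[1]+190,c[0]-190:c[0]+190])
    cv2.imwrite(name,cv2.hconcat(ims))
E
python3 - <<'E'
from fit import *
o=np.load("o0.npy",allow_pickle=True)
A=np.vstack([np.array(q,float)[:,:3] for q in o])
for P in(np.array(o[0],float)[:,:3],np.array(o[1],float)[:,:3],A):
    r=bestfit(P,(550,-101,np.radians(156)));print(np.round(r[0],3),r[1])
t=r[0]; np.save("t0.npy",t)
pics,_=getcloud(); overlay(pics,t,"pics/ov0.png")
for n,b in dict(hinge=[73,0,74],edge_shut=[-25,0,74],pivot=[-50,0,83],post=[-50+52*np.cos(t[4]),52*np.sin(t[4]),111],post0=[2,0,111]).items(): print(n,b2w(t,b))
E
```

```text
[ 551.103 -102.641    2.718    0.64     1.484] 1.2445549374392892
[ 550.038 -102.048    2.715    0.654    1.511] 0.9572668535723032
[ 550.801 -102.431    2.717    0.656    1.492] 1.118285526137874
hinge [[484.28331446 -72.35731658  74.        ]]
edge_shut [[ 573.58100713 -112.7296101    74.        ]]
pivot [[ 596.36103077 -123.02866457   83.        ]]
post [[ 571.26960462 -168.57446936  111.        ]]
post0 [[ 548.9785816  -101.60663127  111.        ]]
```

View pics/ov0.png

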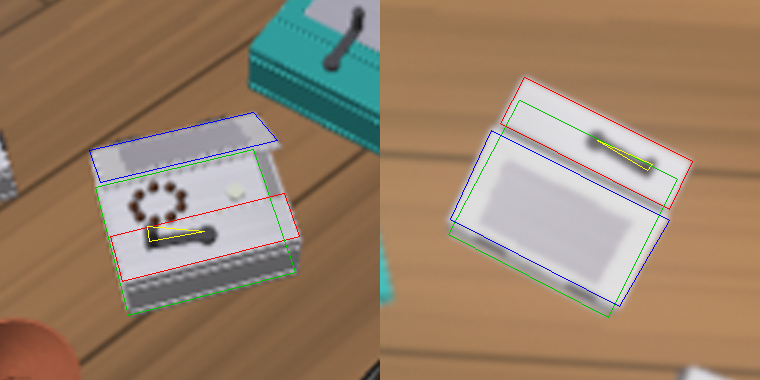

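The overlay fits the tin in both views: flap open about 0.65 rad, catch at about 1.49. Next I move above the flap with the fingers shut.

```bash
cat > rel.py <<'E'
from fit import *
def rel(b,t,yaw_tgt=None):
    s=telemetry.read_state(); y=s["eef_rot"][2]
    T=b2w(t,b)[0]; d=T-s["ee_pos"]; yt=y if yaw_tgt is None else yaw_tgt
    dx=d[0]*np.cos(yt)+d[1]*np.sin(yt); dy=d[0]*np.sin(yt)-d[1]*np.cos(yt)
    return dict(turn_share=((y-yt+np.pi)%(2*np.pi)-np.pi)/(np.pi/2),d=np.round([dx,dy,-d[2]],1),share=np.round(np.array([dx,dy,-d[2]])/500,4),ee=np.round(s["ee_pos"],1),yaw=y,F=np.round(s["ft_force"],1),t=s["t"],q=np.round(s["qpos"],2))
def where(t):
    s=telemetry.read_state(); d=s["ee_pos"][:2]-t[:2]; c,n=np.cos(t[2]),np.sin(t[2])
    return np.round([d[0]*c+d[1]*n,-d[0]*n+d[1]*c,s["ee_pos"][2]],1)
E
python3 -c "
from rel import *
t=np.load('t0.npy');print(rel([12,-15,165],t,t[2]))"
```

```text
{'turn_share': np.float64(0.023420858668147276), 'd': array([-558.7, -576. ,   43.9]), 'share': array([-1.1175, -1.1519,  0.0878]), 'ee': array([274.2, 671.2, 208.9]), 'yaw': np.float64(2.75377563719641), 'F': array([-0.3, -0.2,  0.3]), 't': 1.0, 'q': array([-1.26,  0.6 , -0.  ,  1.6 ,  0.  ,  0.94, -0.08])}
```

Call:
drive_tool(plan=[[[-1,0,0,0,0.0234],[-1,-0.07,-0.072,0,0],[-1,-0.07,-0.072,0,0],[-1,-0.07,-0.072,0,0],[-1,-0.07,-0.072,0,0],[-1,-0.07,-0.072,0,0],[-1,-0.07,-0.072,0,0],[-1,-0.07,-0.072,0,0],[-1,-0.07,-0.072,0,0],[-1,-0.07,-0.072,0,0],[-1,-0.07,-0.072,0,0],[-1,-0.07,-0.072,0,0],[-1,-0.07,-0.072,0,0],[-1,-0.07,-0.072,0,0],[-1,-0.07,-0.072,0,0],[-1,-0.07,-0.072,0,0],[-1,-0.07,-0.072,0,0]]])

```text
t: 3.12
ee_pos: [547.8, -86.0, 209.2]
eef_rot: [3.141, 0.001, 2.716]
ft_force: [1.1, 1.8, 0.2]
finger_gap: 0.002
```

```bash
python3 -c "
from rel import *
t=np.load('t0.npy');print(rel([12,-15,140],t,t[2]),where(t),telemetry.read_state()['finger_gap'])
p=optics.camera('scene');cv2.imwrite('pics/s1.png',cv2.resize(p['img'][110:300,130:383],None,fx=3,fy=3))"
```

```text
{'turn_share': np.float64(-0.0009440709078468572), 'd': array([ 2.5,  1.2, 69.2]), 'share': array([0.005 , 0.0024, 0.1384]), 'ee': array([547.8, -86. , 209.2]), 'yaw': np.float64(2.715503295315822), 'F': array([1.1, 1.8, 0.2]), 't': 3.125, 'q': array([-0.01,  0.4 ,  0.09,  2.  , -0.05,  0.75,  1.25])} [  9.5 -13.8 209.2] 0.0017823695960892789
```

View pics/s1.png

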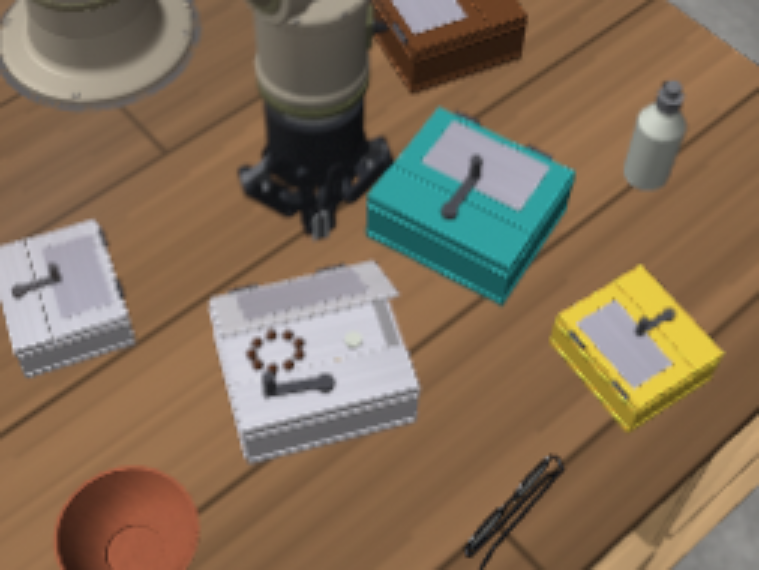

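Call:
drive_tool(plan=[[[-1,0.005,0.002,0.05,0],[-1,0,0,0.05,0],[-1,0,0,0.038,0],[-1,0,0,0,0],[-1,-0.003,0,0.01,0],[-1,-0.003,0,0.01,0],[-1,-0.003,0,0.01,0],[-1,-0.003,0,0.01,0],[-1,-0.003,0,0.01,0],[-1,-0.003,0,0.01,0],[-1,-0.003,0,0.01,0]]])

```text
t: 4.55
ee_pos: [555.0, -86.8, 104.6]
eef_rot: [3.142, 0.0, 2.717]
ft_force: [0.3, -0.7, 0.7]
finger_gap: 0.006
```

```bash
python3 -c "
from rel import *
t=np.load('t0.npy');print(where(t),telemetry.read_state()['ft_force'])
p=optics.camera('scene');cv2.imwrite('pics/s2.png',cv2.resize(p['img'][150:290,170:350],None,fx=4,fy=4))"
```

```text
[  2.6 -16.  104.6] [ 0.3225574  -0.67963907  0.67277356]
```

View pics/s2.png

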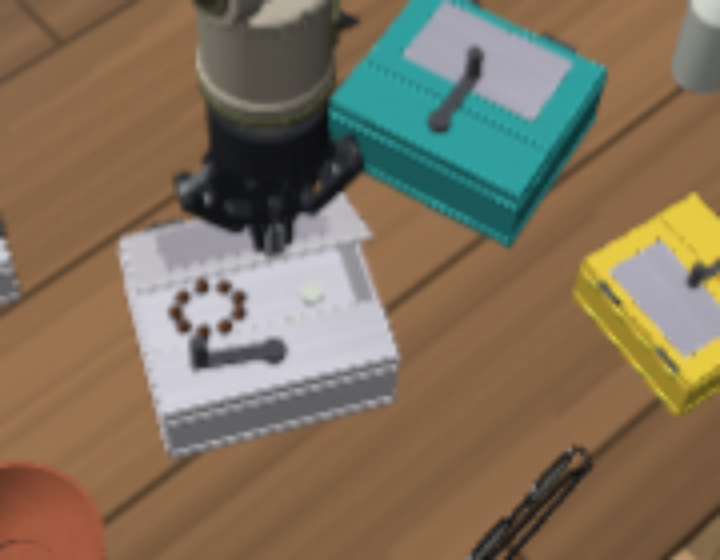

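Call:
drive_tool(plan=[[[-1,-0.004,0,0.01,0],[-1,-0.004,0,0.01,0],[-1,-0.004,0,0.01,0],[-1,-0.004,0,0.008,0],[-1,-0.004,0,0.006,0],[-1,0,0,0.006,0],[-1,0,0,0.004,0],[-1,0,0,0.003,0]]])

```text
t: 5.6
ee_pos: [564.0, -90.9, 76.3]
eef_rot: [3.142, 0.0, 2.717]
ft_force: [0.1, -0.0, 0.5]
finger_gap: -0.001
```

```bash
python3 -c "
from rel import *
t=np.load('t0.npy');print(where(t),telemetry.read_state()['ft_force'])"
```

```text
[ -7.3 -16.   76.3] [ 0.12141621 -0.0007874   0.54420623]
```

Call:
drive_tool(plan=[[[-1,-0.004,0,0.003,0],[-1,-0.004,0,0.002,0],[-1,0,0,0.002,0],[-1,0,0,0,0]]])

```text
t: 6.1
ee_pos: [567.7, -92.5, 72.8]
eef_rot: [-3.142, 0.0, 2.717]
ft_force: [0.8, -0.3, -0.2]
finger_gap: -0.006
```

```bash
python3 -c "
from rel import *
t=np.load('t0.npy');print(where(t),telemetry.read_state()['ft_force'])
p=optics.camera('scene');cv2.imwrite('pics/s3.png',cv2.resize(p['img'][150:290,170:350],None,fx=4,fy=4))
P,uv=cloud(p);d=P[:,:2]-t[:2];c,n=np.cos(t[2]),np.sin(t[2]);B=np.c_[d[:,0]*c+d[:,1]*n,-d[:,0]*n+d[:,1]*c,P[:,2]]
for x0 in range(-75,75,10):
  k=(B[:,0]>x0)&(B[:,0]<x0+10)&(B[:,1]>50)&(B[:,1]<80)
  print(x0,k.sum(),np.round(np.percentile(B[k,2],[10,50,90]),1) if k.any() else '')
"
```

```text
[-11.3 -16.   72.8] [ 0.82083623 -0.25357819 -0.19953116]
-75 67 [14.2 72.3 75.5]
-65 33 [72.2 74.  76. ]
-55 54 [ 72.8  75.  108.8]
-45 29 [72.8 75.  79.4]
-35 22 [72.4 74.3 75.7]
-25 30 [93.5 95.6 97.4]
-15 28 [92.1 93.5 95.2]
-5 29 [89.8 91.4 93.3]
5 31 [ 4.4 88.9 91.4]
15 55 [ 1.9 12.4 88.1]
25 36 [ 4.3 84.8 86.6]
35 23 [79.6 82.3 84.2]
45 29 [ 77.9  80.  182.4]
55 82 [ 76.8 591.5 623.1]
65 127 [ 75.3 627.6 656.9]
```

View pics/s3.png

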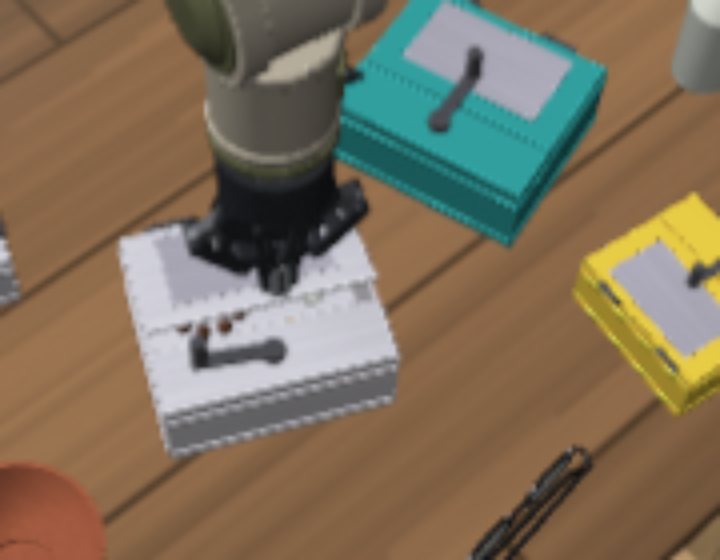

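```bash
python3 -c "
from rel import *
t=np.load('t0.npy')
p=optics.camera('scene')
c,n=np.cos(t[2]),np.sin(t[2])
im=p['img']
def box(P):
  d=P[:,:2]-t[:2]; return np.c_[d[:,0]*c+d[:,1]*n,-d[:,0]*n+d[:,1]*c,P[:,2]]
for v in range(206,228,1):
  uv=np.array([[u,v] for u in range(234,248,2)]); B=box(world(p,uv))
  print(v,' '.join('(%d %d %d)'%tuple(b)+('#' if im[v,u].sum()<250 else '.') for b,(u,_) in zip(B,uv)))
a=cv2.resize(im[190:245,200:270],(770,605)[:2],interpolation=2)[:600]
b=p['z_map']
cv2.imwrite('pics/s4.png',a)
print(proj(p,b2w(t,[[-11.3,-16,72.8]])))
P,uv=cloud(p);B=box(P);k=(B[:,2]<180)&(B[:,2]>78)&(abs(B[:,1]+16)<90)&(abs(B[:,0]+11)<60)&(im[uv[:,1],uv[:,0]].sum(1)<240)
B=B[k];
for z in range(78,180,8):
  q=B[(B[:,2]>=z)&(B[:,2]<z+8)]
  if len(q): print(z,len(q),np.round(np.r_[q.min(0)[:2],q.max(0)[:2]]))
"
```

```text
206 (-40 3 224)# (-42 -1 226)# (-46 -5 230)# (-47 -10 228)# (-47 -15 227)# (-29 -25 195)# (-28 -31 191)#
207 (-28 0 201)# (-30 -3 201)# (-20 -11 184)# (-20 -17 181)# (-24 -21 185)# (-29 -25 191)# (-28 -31 188)#
208 (-27 0 195)# (-30 -3 196)# (-21 -11 181)# (-20 -17 176)# (-25 -20 183)# (-27 -26 182)# (-27 -31 181)#
209 (-28 1 190)# (-29 -4 190)# (-21 -11 175)# (-21 -16 174)# (-26 -20 178)# (-26 -26 176)# (-28 -31 177)#
210 (-26 0 183)# (-26 -4 181)# (-26 -9 179)# (-6 -20 143)# (-26 -20 174)# (-25 -26 170)# (-28 -31 172)#
211 (-26 0 179)# (-27 -4 178)# (-26 -9 173)# (-11 -19 147)# (-26 -20 168)# (-27 -25 168)# (-26 -31 164)#
212 (-27 1 175)# (-26 -4 172)# (-26 -9 169)# (-11 -19 142)# (-27 -20 165)# (-26 -26 161)# (-18 -34 145)#
213 (-27 1 170)# (-25 -4 165)# (-27 -9 165)# (-16 -17 145)# (-21 -21 151)# (-22 -27 150)# (-16 -34 138)#
214 (-17 0 149)# (-25 -4 160)# (-22 -10 153)# (-17 -17 141)# (-22 -21 147)# (-22 -27 145)# (9 -41 90).
215 (-18 0 145)# (-19 -5 145)# (-22 -10 147)# (-17 -17 136)# (-22 -21 142)# (-20 -27 137)# (5 -41 90).
216 (-16 0 137)# (-20 -5 142)# (-23 -10 143)# (-16 -
[... 835 characters left out ...]
2 -21 95). (27 -40 3). (25 -46 5).
225 (-18 0 93). (-23 -3 98). (-22 -9 94). (28 -28 3). (24 -33 5). (23 -39 4). (21 -45 5).
226 (-23 2 95). (28 -15 2). (25 -21 5). (23 -27 4). (22 -33 4). (22 -39 1). (19 -45 2).
227 (27 -8 1). (25 -14 2). (23 -20 2). (23 -26 -1). (20 -32 0). (17 -38 3). (16 -44 2).
[[239.2250721 225.1253382]]
78 55 [-59. -84.  30.  53.]
86 8 [-53.  -7.   9.  55.]
94 7 [-52. -13. -20.  55.]
102 15 [-53. -26. -17.  54.]
110 19 [-52. -26. -16.  54.]
118 14 [-22. -26. -10.  -2.]
126 11 [-22. -29.  -7.  -6.]
134 23 [-24. -45.  -4.  12.]
142 47 [-26. -50.  -0.  20.]
150 62 [-23. -53.   0.  25.]
158 45 [-27. -64.   1.  33.]
166 51 [-28. -67.  -8.  35.]
174 35 [-28. -75. -13.  40.]
```

View pics/s4.png

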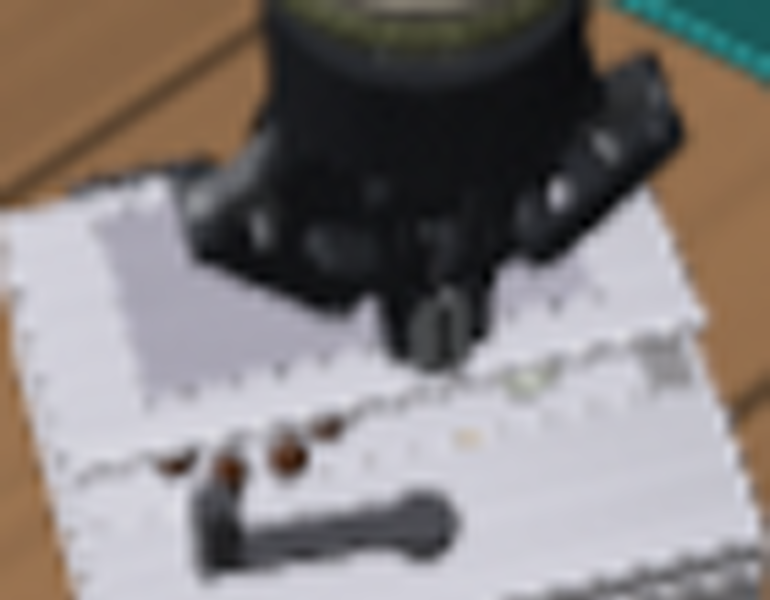

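```bash
python3 -c "
from rel import *
t=np.load('t0.npy')
p=optics.camera('scene'); q=optics.camera('top')
print(proj(p,[[547.8,-86,209.2],[547.8,-86,229.2]]))
s=telemetry.read_state();print(s['ee_pos'],s['ft_force'],s['qpos'],s['joint_torque'])
cv2.imwrite('pics/s5.png',cv2.resize(q['img'][130:240,220:360],(760,600)))
"
```

```text
[[235.63614833 192.24632829]
 [235.47977953 187.76538054]]
[567.62359631 -92.49303036  72.91337757] [-0.68226024 -0.00635969 -0.89176315] [ 0.02482625  0.6085259   0.0557742   2.05958388 -0.06970328  0.47521403
  1.2788779 ] [ 6.78344455e-03 -6.68162942e+01  2.52743885e+00 -1.45678371e+01
  7.21441887e-03  7.96207296e-04 -3.52455174e-05]
```

View pics/s5.png

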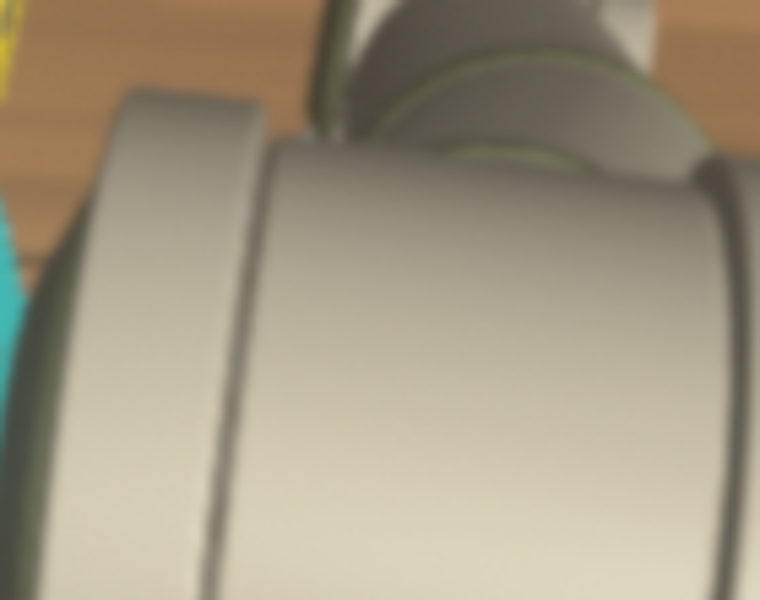

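The flap is following the finger, but in both scene pictures the visible fingertip is about 21 mm above the reported TCP. So the flap is only down to about 0.23 rad. I'll go lower in small steps, checking force and picture.

Call:
drive_tool(plan=[[[-1,0,0,0.006,0],[-1,0,0,0.006,0],[-1,0,0,0.006,0],[-1,0,0,0.006,0],[-1,0,0,0.004,0],[-1,0,0,0,0]]])

```text
t: 7.05
ee_pos: [567.5, -92.5, 58.7]
eef_rot: [-3.141, -0.0, 2.717]
ft_force: [0.3, -0.2, 0.1]
finger_gap: 0.002
```

```bash
cat > chk.py <<'E'
from rel import *
import sys
t=np.load('t0.npy');s=telemetry.read_state();print(s['t'],where(t),s['ft_force'].round(2))
p=optics.camera('scene');cv2.imwrite(sys.argv[1],cv2.resize(p['img'][150:290,170:350],None,fx=4,fy=4))
P,uv=cloud(p);d=P[:,:2]-t[:2];c,n=np.cos(t[2]),np.sin(t[2]);B=np.c_[d[:,0]*c+d[:,1]*n,-d[:,0]*n+d[:,1]*c,P[:,2]]
for a,b in((-75,-26),(-24,-10),(-10,10),(10,30)):
  k=(B[:,0]>a)&(B[:,0]<b)&(abs(B[:,1]-67)<12)&(abs(B[:,2]-85)<30)
  print(a,k.sum(),np.round(np.percentile(B[k,2],[10,50,90]),1))
E
python3 chk.py pics/s6.png
```

```text
7.05 [-11.1 -15.9  58.7] [ 0.28 -0.21  0.09]
-75 139 [71.9 74.5 77. ]
-24 39 [78.4 81.1 83.5]
-10 47 [77.3 79.8 82.1]
10 52 [75.8 78.6 80.7]
```

View pics/s6.png

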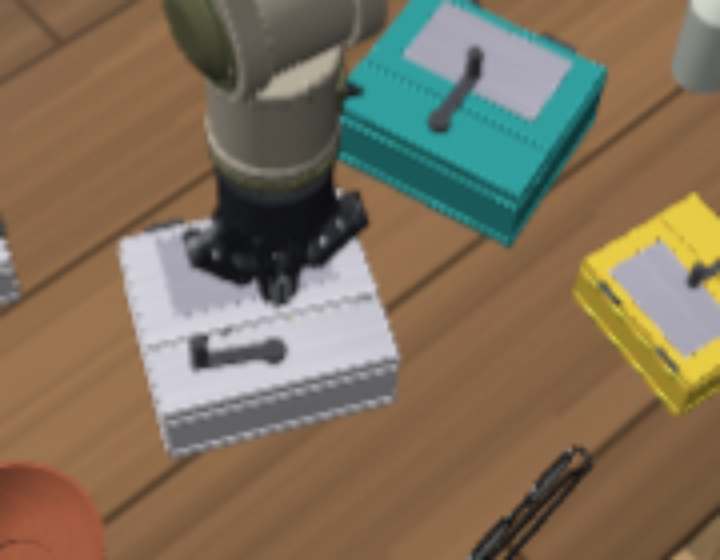

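Nearly shut, with about 6 mm left at the free edge. Continuing slowly.

Call:
drive_tool(plan=[[[-1,0,0,0.004,0],[-1,0,0,0.004,0],[-1,0,0,0.003,0],[-1,0,0,0,0]]])

```text
t: 7.6
ee_pos: [567.5, -92.5, 53.2]
eef_rot: [-3.141, -0.0, 2.717]
ft_force: [-0.2, 0.3, -0.2]
finger_gap: 0.002
```

Call:
drive_tool(plan=[[[-1,0,0,0.002,0],[-1,0,0,0,0]]])

```text
t: 7.85
ee_pos: [567.6, -92.5, 52.3]
eef_rot: [-3.142, -0.0, 2.717]
ft_force: [-0.2, -1.0, -0.1]
finger_gap: 0.006
```

```bash
python3 chk.py pics/s7.png
```

```text
7.85 [-11.2 -16.   52.3] [-0.18 -1.01 -0.14]
-75 144 [71.9 74.2 76.9]
-24 40 [72.8 74.4 76.5]
-10 51 [72.4 75.1 77.4]
10 48 [72.4 74.6 77.4]
```

Call:
drive_tool(plan=[[[-1,0,0,0.002,0],[-1,0,0,0,0]]])

```text
t: 8.15
ee_pos: [567.7, -92.5, 51.7]
eef_rot: [3.141, 0.0, 2.717]
ft_force: [-0.1, 0.4, 3.1]
finger_gap: -0.003
```

Call:
drive_tool(plan=[[[-1,0,0,0.002,0],[-1,0,0,0,0]]])

```text
t: 8.4
ee_pos: [567.7, -92.6, 51.4]
eef_rot: [3.141, 0.001, 2.717]
ft_force: [-3.1, 1.2, 14.0]
finger_gap: -0.001
```

The force rose to 14 N at the stop and the flap measured level with the ledge (74–75 mm), so it is shut. I'll lift clear, then move behind the post.

Call:
drive_tool(plan=[[[-1,0,0,-0.01,0],[-1,0,0,-0.03,0],[-1,0,0,-0.05,0],[-1,0,0,-0.05,0],[-1,-0.04,-0.045,0,0],[-1,-0.04,-0.045,0,0],[-1,-0.04,-0.046,0,0],[-1,0,0,0,0]]])

```text
t: 9.4
ee_pos: [594.6, -182.2, 121.1]
eef_rot: [-3.141, 0.002, 2.713]
ft_force: [0.3, -1.0, -0.2]
finger_gap: 0.0
```

```bash
python3 chk.py pics/s8.png
python3 - <<'E'
from fit import *
t=np.load('t0.npy')
p=optics.camera('scene');P,uv=cloud(p)
k=(np.hypot(P[:,0]-550,P[:,1]+102)<140)&(P[:,2]>8)&(P[:,2]<113)
print(fit(P[k],[*t[:3],0,1.49]))
E
```

```text
9.4 [-72.7  54.6 121.1] [ 0.25 -0.98 -0.2 ]
-75 127 [71.8 73.9 76.4]
-24 11 [73.1 73.6 75.6]
(array([ 5.51421678e+02, -1.02385568e+02,  2.71692956e+00,  4.23216573e-02,
        1.49457202e+00]), np.float64(0.6104160447320829))Traceback (most recent call last):
  File "chk.py", line 8, in <module>
    print(a,k.sum(),np.round(np.percentile(B[k,2],[10,50,90]),1))
                             ~~~~~~~~~~~~~^^^^^^^^^^^^^^^^^^^
    return _quantile_unchecked(
        a, q, axis, out, overwrite_input, method, keepdims, weights)
    return _ureduce(a,
                    func=_quantile_ureduce_func,
    ...<5 lines>...
                    overwrite_input=overwrite_input,
                    method=method)
    r = func(a, **kwargs)
    result = _quantile(arr,
                       quantiles=q,
    ...<2 lines>...
                       out=out,
                       weights=wgt)
    slices_having_nans = np.isnan(arr[-1, ...])
                                  ~~~^^^^^^^^^
IndexError: index -1 is out of bounds for axis 0 with size 0
```

View pics/s8.png

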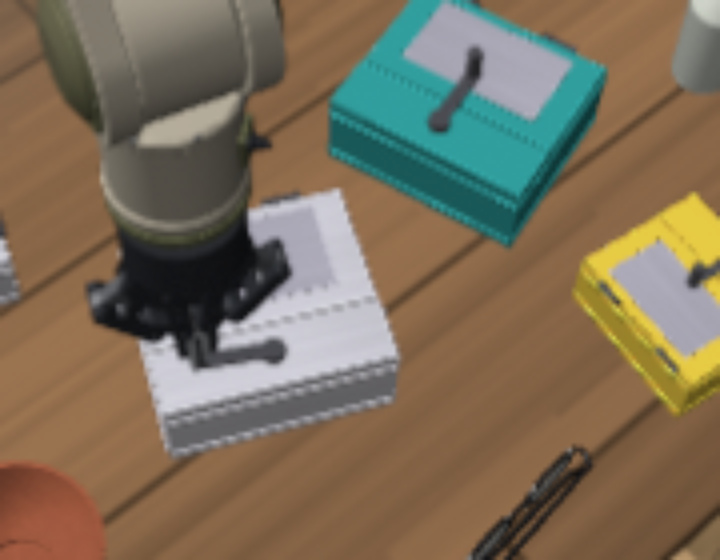

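Run:
```python
from rel import *
t=np.load('t0.npy');print(where(t),telemetry.read_state()['ee_pos'])
p=optics.camera('scene');P,uv=cloud(p);d=P[:,:2]-t[:2];c,n=np.cos(t[2]),np.sin(t[2]);B=np.c_[d[:,0]*c+d[:,1]*n,-d[:,0]*n+d[:,1]*c,P[:,2]]
dark=p['img'][uv[:,1],uv[:,0]].sum(1)<330
for z in range(80,180,6):
  k=dark&(abs(B[:,0]+60)<60)&(abs(B[:,1]-54)<45)&(B[:,2]>=z)&(B[:,2]<z+6)
  if k.any(): print(z,k.sum(),np.round(B[k].min(0)),np.round(B[k].max(0)))
print(proj(p,b2w(t,[[-72.7,54.6,143.5],[-46,52,111],[-2,0,74],[-2,0,74]])))
for b in([-24,-10],[-10,10],[10,30],[30,60]):
  k=(B[:,0]>b[0])&(B[:,0]<b[1])&(B[:,1]<-20)&(B[:,1]>-80)&(abs(B[:,2]-74)<20); print(b,k.sum(),np.median(B[k,2]))
```

```text
[-71.1  52.  120.8] [ 594.14103877 -179.04832431  120.75121707]
80 45 [-55.   9.  80.] [-43.  55.  86.]
86 5 [-53.  39.  86.] [-50.  55.  91.]
92 1 [-46.  57.  94.] [-46.  57.  94.]
146 6 [-81.  41. 148.] [-75.  63. 151.]
152 11 [-82.  41. 152.] [-76.  63. 157.]
158 12 [-83.  41. 159.] [-75.  65. 164.]
164 10 [-81.  41. 164.] [-77.  65. 170.]
170 11 [-82.  41. 170.] [-75.  66. 175.]
176 14 [-82.  47. 177.] [-60.  57. 182.]
[[218.93820228 237.33611753]
 [218.22933017 234.51059738]
 [232.99927262 223.52859056]
 [232.99927262 223.52859056]]
[-24, -10] 89 74.32515871650185
[-10, 10] 115 74.96893958855422
[10, 30] 91 75.10901904384404
[30, 60] 154 75.4966062461447
```

Call:
drive_tool(plan=[[[-1,0,0,-0.0,0.05],[-1,0,0,0.04,0],[-1,0,0,0.04,0],[-1,0,0,0.02,0],[-1,0.008,-0.001,0,0],[-1,0.008,-0.001,0,0],[-1,0,0,0,0]]])

```text
t: 10.42
ee_pos: [586.8, -176.1, 71.2]
eef_rot: [3.141, 0.001, 2.639]
ft_force: [-0.3, -0.2, -0.2]
finger_gap: -0.0
```

```bash
cat > c2.py <<'E'
from rel import *
import sys
t=np.load('t0.npy');s=telemetry.read_state();w=where(t)
a=np.arctan2(w[1],w[0]+50);r=np.hypot(w[1],w[0]+50)
print(s['t'],w,'yawrel',((s['eef_rot'][2]-t[2]+np.pi)%(2*np.pi)-np.pi).round(3),'F',s['ft_force'].round(1),'polar',r.round(1),a.round(3),'j7',s['qpos'][6].round(2))
p=optics.camera('scene');cv2.imwrite(sys.argv[1],cv2.resize(p['img'][180:270,180:300],None,fx=6,fy=6,interpolation=2))
P,uv=cloud(p);d=P[:,:2]-t[:2];c,n=np.cos(t[2]),np.sin(t[2]);B=np.c_[d[:,0]*c+d[:,1]*n,-d[:,0]*n+d[:,1]*c,P[:,2]]
dark=p['img'][uv[:,1],uv[:,0]].sum(1)<330
R=np.hypot(B[:,0]+50,B[:,1]); an=np.arctan2(B[:,1],B[:,0]+50)
k=dark&(B[:,2]>78)&(B[:,2]<87)&(R>15)&(R<45); print('arm angle',k.sum(),np.percentile(an[k],[10,50,90]).round(3) if k.any() else '')
m=(np.hypot(P[:,0]-550,P[:,1]+102)<140)&(P[:,2]>8)&(P[:,2]<100)
print('box',fit(P[m],[*t[:3],0.01,float(sys.argv[2])])[0].round(3))
E
python3 c2.py pics/s9.png 1.49
```

```text
10.425 [-63.2  52.3  71.2] yawrel -0.078 F [-0.3 -0.2 -0.2] polar 53.9 1.818 j7 1.35
arm angle 26 [1.395 1.547 1.697]
box [ 5.51410e+02 -1.02394e+02  2.71900e+00  4.20000e-02  1.47000e+00]
```

View pics/s9.png

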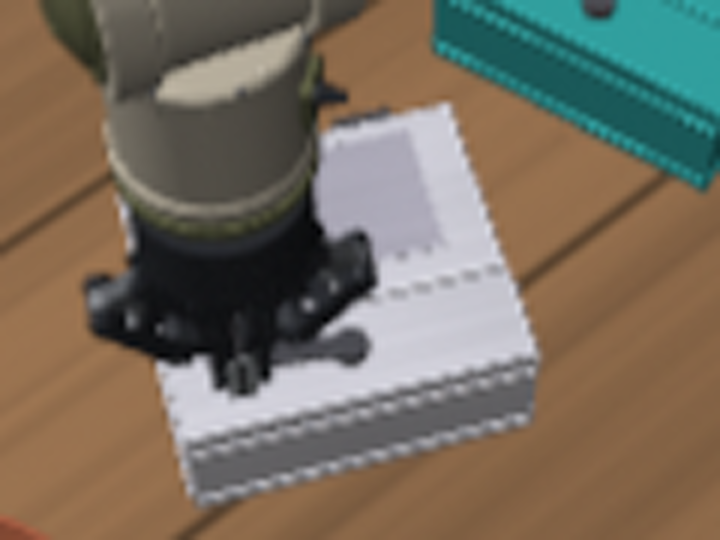

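The finger is behind the post at (240,370) in the crop, and the flap is still shut. Starting the sweep.

Call:
drive_tool(plan=[[[-1,0.0084,-0.0022,0,0.051],[-1,0.0084,-0.0022,0,0.051],[-1,0.0084,-0.0022,0,0.051],[-1,0.0084,-0.0022,0,0.051],[-1,0.0084,-0.0022,0,0.051],[-1,0.0084,-0.0022,0,0.051],[-1,0,0,0,0]]])

```text
t: 11.35
ee_pos: [563.7, -165.0, 70.8]
eef_rot: [3.141, 0.0, 2.159]
ft_force: [-0.3, -0.7, 0.2]
finger_gap: -0.001
```

```bash
python3 c2.py pics/s10.png 1.0
```

```text
11.35 [-37.6  51.7  70.8] yawrel -0.558 F [-0.3 -0.7  0.2] polar 53.2 1.335 j7 1.02
arm angle 33 [0.867 1.044 1.228]
box [ 5.51410e+02 -1.02389e+02  2.71700e+00  3.70000e-02  9.86000e-01]
```

View pics/s10.png

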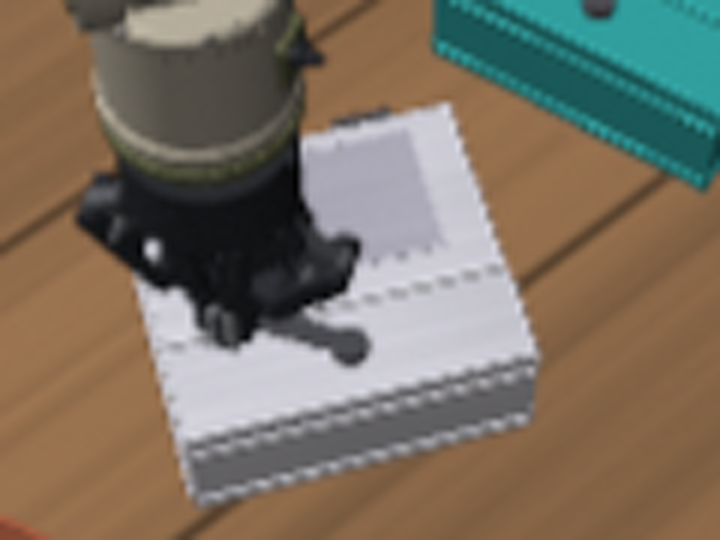

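Call:
drive_tool(plan=[[[-1,0.0084,-0.0022,0,0.051],[-1,0.0084,-0.0022,0,0.051],[-1,0.0084,-0.0022,0,0.051],[-1,0.0084,-0.0022,0,0.051],[-1,0.0084,-0.0022,0,0.051],[-1,0.0084,-0.0022,0,0.051],[-1,0.0084,-0.0022,0,0.051],[-1,0.0084,-0.0022,0,0.051],[-1,0,0,0,0]]])

```text
t: 12.52
ee_pos: [545.5, -135.9, 70.4]
eef_rot: [-3.142, -0.0, 1.519]
ft_force: [0.4, -0.2, 0.2]
finger_gap: -0.002
```

```bash
python3 c2.py pics/s11.png 0.4
```

```text
12.525 [-9.  32.7 70.4] yawrel -1.198 F [ 0.4 -0.2  0.2] polar 52.4 0.673 j7 0.57
arm angle 26 [0.188 0.352 0.471]
box [ 5.51536e+02 -1.01999e+02  2.71600e+00  4.00000e-02  3.67000e-01]
```

View pics/s11.png

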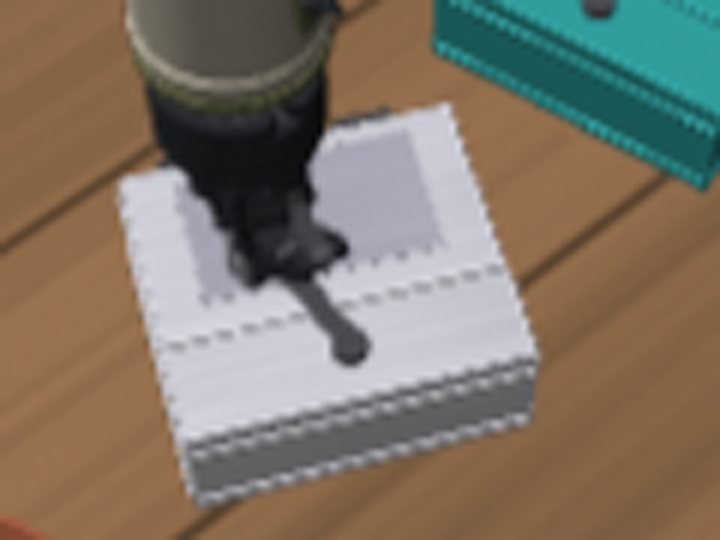

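Call:
drive_tool(plan=[[[-1,0.0084,-0.0022,0,0.051],[-1,0.0084,-0.0022,0,0.051],[-1,0.0084,-0.0022,0,0.051],[-1,0.0063,-0.0017,0,0.038],[-1,0,0,0,0]]])

```text
t: 13.2
ee_pos: [544.0, -120.0, 70.4]
eef_rot: [3.142, 0.0, 1.22]
ft_force: [0.3, -0.8, 0.1]
finger_gap: -0.003
```

```bash
python3 c2.py pics/s12.png 0.05
```

```text
13.2 [-1.1 18.8 70.4] yawrel -1.497 F [ 0.3 -0.8  0.1] polar 52.4 0.367 j7 0.36
arm angle 30 [-0.111  0.021  0.154]
box [ 5.51459e+02 -1.02181e+02  2.71500e+00  4.30000e-02  4.40000e-02]
```

View pics/s12.png

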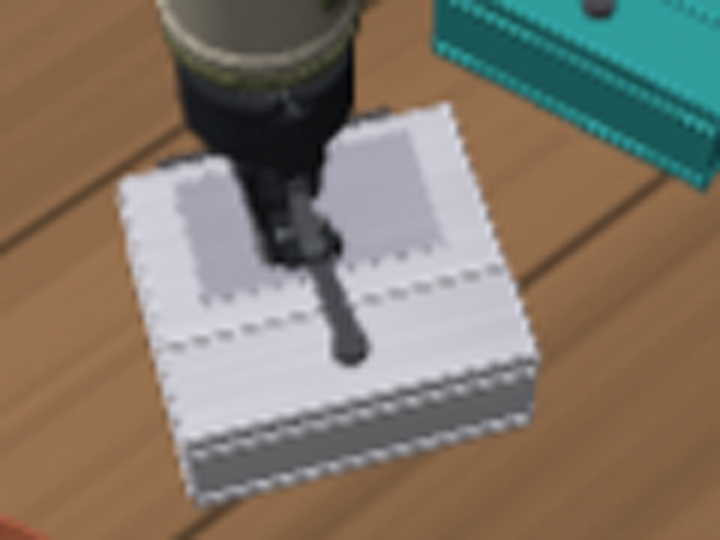

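Call:
drive_tool(plan=[[[-1,-0.02,0,0,0],[-1,-0.02,0,0,0],[-1,0,0,-0.1,0],[-1,0,0,-0.1,0],[-1,-0.1,0,0,0],[-1,-0.1,0,0,0],[-1,-0.1,0,0,0],[-1,-0.1,0,0,0],[-1,0,0,0,0]]])

```text
t: 14.38
ee_pos: [464.7, -331.5, 171.0]
eef_rot: [3.141, 0.002, 1.21]
ft_force: [0.4, 0.1, 0.0]
finger_gap: -0.0
```

```bash
cat > m.py <<'E'
from rel import *
import sys
pics,out=getcloud()
t0=np.load('t0.npy');s=telemetry.read_state();print(s['t'],s['ee_pos'].round(1))
for o in out+[np.vstack(out)]:
    P=o[:,:3];P=P[P[:,2]<115];
    r=fit(P,[*t0[:3],0.02,0.05]);print(np.round(r[0],3),round(r[1],3))
    t=r[0]; d=P[:,:2]-t[:2];c,n=np.cos(t[2]),np.sin(t[2]);B=np.c_[d[:,0]*c+d[:,1]*n,-d[:,0]*n+d[:,1]*c,P[:,2]]
    # strip heights
    print([round(float(np.median(B[(B[:,0]>a)&(B[:,0]<b)&(abs(abs(B[:,1])-50)<30)&(abs(B[:,2]-75)<12)][:,2])),1) for a,b in((-70,-30),(-24,-10),(-10,10),(10,30),(30,50),(50,70))])
    k=(B[:,2]>79.5)&(B[:,2]<120)&(B[:,0]>-62)&(B[:,0]<14)&(abs(B[:,1])<30); Q=B[k]
    l=cv2.fitLine(Q[:,:2].astype(np.float32),cv2.DIST_HUBER,0,.01,.01).ravel(); print('line ang',np.arctan(l[1]/l[0]).round(3),k.sum(), 'post',np.median(Q[Q[:,2]>95],0).round(1))
overlay(pics,t,sys.argv[1])
E
python3 m.py pics/ov1.png
```

```text
14.475 [ 466.8 -327.1  170.3]
[ 5.51465e+02 -1.02044e+02  2.71700e+00  3.80000e-02  5.40000e-02] 0.656
[74.3, 74.4, 75.0, 75.1, 74.8, 74.9]
line ang 0.08 117 post [ -1.9   3.5 109.1]
[ 5.50180e+02 -1.01491e+02  2.70700e+00  3.40000e-02  6.30000e-02] 0.728
[73.8, 74.1, 74.4, 74.5, 74.6, 74.8]
line ang 0.074 109 post [  2.1   3.5 109. ]
[ 5.51304e+02 -1.02064e+02  2.71700e+00  3.50000e-02  5.20000e-02] 0.694
[74.0, 74.2, 74.8, 74.9, 74.7, 74.9]
line ang 0.075 226 post [  1.6   3.5 109.1]
```

View pics/ov1.png

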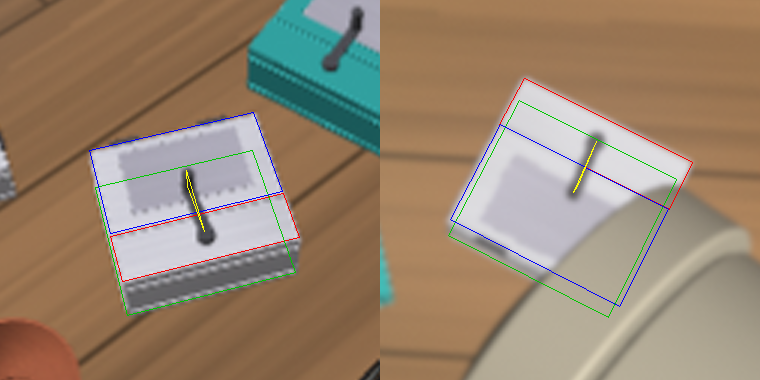

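The tin hasn't moved and the flap is level with the ledge. The catch is still about 0.06 rad short, with the post at y≈+3.3 mm in the box frame. I'll go back for a small final push.

```bash
python3 -c "
from rel import *
t=np.load('t0.npy');print(rel([0,40,71],t,t[2]-np.pi/2))"
```

```text
{'turn_share': np.float64(0.04385743874710259), 'd': array([199.4, -16. ,  99.3]), 'share': array([ 0.3987, -0.032 ,  0.1987]), 'ee': array([ 466.8, -327.1,  170.3]), 'yaw': np.float64(1.2150810153217864), 'F': array([ 0.7, -0.4,  0.6]), 't': 14.475, 'q': array([ 0.12,  0.52,  0.58,  2.02, -0.43,  0.72,  0.61])}
```

Call:
drive_tool(plan=[[[-1,0,0,0,0.044],[-1,0.08,-0.006,0,0],[-1,0.08,-0.006,0,0],[-1,0.08,-0.006,0,0],[-1,0.08,-0.007,0,0],[-1,0.079,-0.007,0,0],[-1,0,0,0.06,0],[-1,0,0,0.08,0],[-1,0,0,0.059,0],[-1,0,0,0,0]]])

```text
t: 15.72
ee_pos: [533.7, -136.3, 69.3]
eef_rot: [-3.138, 0.0, 1.15]
ft_force: [-0.2, -0.4, 0.6]
finger_gap: -0.002
```

```bash
python3 -c "
from rel import *
t=np.load('t0.npy');print(where(t),rel([0,15.7,71],t,t[2]-np.pi/2))"
```

```text
[ 1.6 37.8 69.3] {'turn_share': np.float64(0.00226559041583475), 'd': array([22.1,  1.6, -1.7]), 'share': array([ 0.0443,  0.0032, -0.0034]), 'ee': array([ 533.7, -136.3,   69.3]), 'yaw': np.float64(1.1497486927384202), 'F': array([-0.2, -0.4,  0.6]), 't': 15.725, 'q': array([-0.17,  0.65,  0.47,  2.13, -0.61,  0.5 ,  0.35])}
```

Call:
drive_tool(plan=[[[-1,0.014,0,0,0],[-1,0.014,0,0,0],[-1,0,0,0,0],[-1,0,0,0,0]]])

```text
t: 16.23
ee_pos: [540.9, -125.0, 71.4]
eef_rot: [3.141, -0.0, 1.148]
ft_force: [-0.1, 0.1, -0.2]
finger_gap: 0.002
```

```bash
python3 -c "
from rel import *
t=np.load('t0.npy');print(where(t),rel([0,15.7,71],t,t[2]-np.pi/2))"
```

```text
[-0.3 24.6 71.4] {'turn_share': np.float64(0.0013692610646138569), 'd': array([ 8.9, -0.3,  0.4]), 'share': array([ 0.0178, -0.0006,  0.0008]), 'ee': array([ 540.9, -125. ,   71.4]), 'yaw': np.float64(1.148340741885924), 'F': array([-0.1,  0.1, -0.2]), 't': 16.225, 'q': array([-0.19,  0.65,  0.48,  2.12, -0.61,  0.51,  0.33])}
```

Then push 8.9 mm further and back off.

Call:
drive_tool(plan=[[[-1,0.008,0,0,0],[-1,0.006,0,0,0],[-1,0.004,0,0,0],[-1,0,0,0,0],[-1,0,0,0,0]]])

```text
t: 16.85
ee_pos: [544.5, -116.9, 70.9]
eef_rot: [3.141, -0.0, 1.148]
ft_force: [0.3, -0.6, -0.1]
finger_gap: 0.004
```

Call:
drive_tool(plan=[[[-1,-0.02,0,0,0],[-1,-0.03,0,0,0],[-1,0,0,-0.08,0],[-1,0,0,-0.1,0],[-1,0,0,-0.1,0],[-1,-0.1,-0.1,0,0],[-1,-0.1,-0.1,0,0],[-1,-0.1,-0.1,0,0],[-1,-0.1,0,0,0],[-1,0,0,0,0],[-1,0,0,0,0]]])

```text
t: 18.23
ee_pos: [337.8, -252.2, 210.9]
eef_rot: [3.141, -0.0, 1.146]
ft_force: [0.3, 0.9, -0.8]
finger_gap: -0.003
```

```bash
python3 m.py pics/ov2.png
```

```text
18.325 [ 338.5 -251.3  210.7]
[ 5.51539e+02 -1.02193e+02  2.71600e+00  4.50000e-02 -9.00000e-03] 0.682
[74.3, 74.6, 74.9, 75.0, 75.1, 74.9]
line ang 0.017 118 post [ -1.    0.6 108.8]
[ 5.50117e+02 -1.02295e+02  2.71100e+00  3.70000e-02 -1.00000e-03] 0.72
[73.9, 73.7, 74.4, 74.7, 74.5, 74.2]
line ang 0.035 106 post [  3.2  -0.6 109.9]
[ 5.51169e+02 -1.02260e+02  2.71500e+00  3.90000e-02 -5.00000e-03] 0.715
[74.0, 74.1, 74.6, 74.8, 74.7, 74.4]
line ang 0.027 224 post [  0.6   0.4 109.4]
```

View pics/ov2.png

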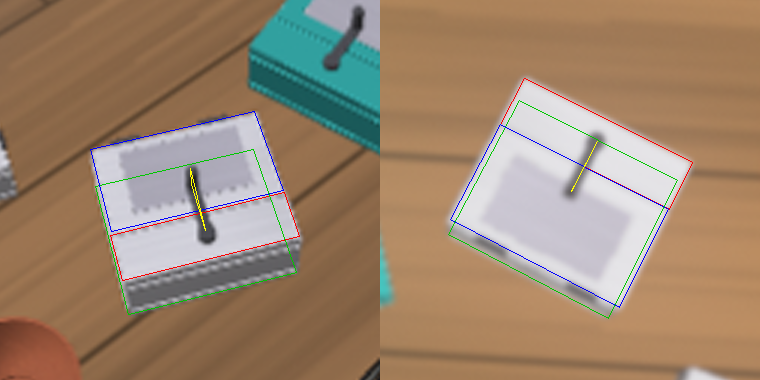

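```bash
python3 -c "
from rig import manip,telemetry
s=telemetry.read_state();print(s['t'],s['ee_pos'].round(),s['ft_force'].round(1))
print(manip.close_job())"
```

```text
18.325 [ 338. -251.  211.] [ 0.  -0.1  0.3]
the job is handed in; nothing more can be done
None
```

I pushed the flap of the larger plain tin fully shut with the closed fingertip. I then turned the catch by its post in one sweep plus a small correcting push, moved the arm clear and handed the job in at about 18.3 s.

**Last checks:**
- **Flap:** its top measured 74.1 mm at the free edge against 74.0 mm for the ledge. The wrist force rose to 14 N when it reached the stop.
- **Catch:** the model fit put it at about −0.005 rad. The arm outline gave +0.02 to +0.035 rad, and the post sat within 0.6 mm of square.
- **Tin:** its position matched the start to within about 0.5 mm.
- **Bystanders:** I did not measure the bowl, spray bottle or glasses again. The arm never went down near them.

**Disagreements:**
- **Fingertip height:** the real fingertip was about 22 mm above the reported TCP. The first push therefore left the flap about 0.23 rad open, so I pushed further using the pictures and the force reading.
- **Flap angle in the fit:** the whole-box fit kept giving about 0.04 rad, which would put the free edge about 4 mm high. The measured heights and the 14 N stop contradict that, so I took it as a fitting error but did not trace its cause.

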